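# Kick out the sign stand's leg and hold the frame upright

## Robot

A 6-joint arm with a two-finger parallel gripper is mounted at the origin on the work surface. World frame = base frame: x ahead of the robot, y to its left, z up, the work surface at z = 0. Lengths are in m, angles in rad, forces in N, time in s.
With the tool pointing down it reaches from about 0.3 to 0.875 m from the base axis. Payload 4.2 kg.
Tool frame: the origin (TCP) lies between the finger pads, 19 mm behind the fingertips; this is the grasp point; z points along the fingers, y is the line along which they close (so a half turn about z gives the same grasp; the last joint's range is limited). The gripper opens to 85 mm and grips with 20 to 120 N. Pads are 22 mm wide; open, the fingers measure 114 mm over their backs; the gripper's body (76 mm by 85 mm) begins 54 mm behind the grasp point. The pads swing forward as they close: fully open they stand 13 mm farther back than shut.
Start: joints at [1.094, 0.32, 1.565, -0, 1.257, -0.02], TCP at [0.254, 0.516, 0.25] pointing down, gripper open.
Joint ranges: [-3.11, 3.11], [-0.84, 2.01], [0.21, 2.61], [-1.34, 4.49], [0.05, 2.63], [-2.56, 2.56]. Speed limits (rad/s): [2.57, 2.57, 3.14, 3.14, 3.14, 3.14].

## Interface

Orientations are given as a 3x3 rotation matrix whose columns are the frame's x, y, z axes.
In Python, from plant import ctrl gives the robot as it stands.
- The arm moves only by the shell command python3 -m creep 'ROWS' [FORCE]. ROWS is JSON, a list of rows, each a list of 5 numbers: the opening, from 0 (shut) to 1 (fully open), then the shift along the tool's x, y, z in m, then the turn about the tool's z in degrees. A call has exactly 10 rows; each row is the pose to reach, as a shift and turn from the pose commanded when the call began, along the tool's axes at that moment; what a row does not reach only later rows make up. A row lasts 1/8 s, in which the tool goes at most 62.5 mm and 10.7 degrees, less where a joint would pass 70% of its speed; a pose out of reach is approached as far as the arm can. A call with a gripper value outside its range is refused whole. The fingers move at their own pace and stop on an object; FORCE is the grip in N (left out, the last holds). Time passes only in rows, so rows that repeat a pose let the fingers close, or fill a call up. It gives the time, the measured TCP pose, the force, the opening and the grip force at its end, in the units of the state.
- ctrl.observe(): the state, without advancing time (a new reading comes with each control period).
- ctrl.capture(name): name is "scene" or "top" or "wrist"; returns the picture (420x560x3 uint8, red, green, blue); there is no depth.
- ctrl.get_calibration(name): a dict with "K" (3x3 intrinsics, pixels), "xyz" and "attitude" of the camera in the world. Camera axes: x right, y down, z forward; pixel columns grow to the right and rows downward; lengths in m; the calibration is good to about 2 mm. A picture is of the moment at which its call begins: read the wrist's pose just before it. get_calibration takes no time and is no camera call; for the wrist camera it gives the pose at the moment of the call.
- ctrl.hand_in(): hands the job in; it is judged then, once.
The state is a dict: "clock": time; "qpos": joint angles; "dq": joint speeds; "joint_efforts": joint torques, N m; "eef_pos": TCP position; "tool_rot": TCP orientation; "wrist_force": force on the tool from outside, world axes, zero at the start; "moment": the same for the moment, N m; "gripper_width": opening from 0.0 (shut) to 1.0 (fully open); "grasp_force": force on a finger pad.
Only numpy, scipy, OpenCV 4.12 (cv2) and the standard library are available. Lean on these libraries where they do the work, as an engineer would, in place of code of your own. Each camera call takes 0.05 s, during which the arm holds its last target. There are 200 camera calls.

## Task

The amber sign frame on the bench is leaning back on its hinge. First flip its side kickstand over centre, towards the robot, until it drops fully down; then grip the frame's round top rail, bring the frame upright without letting it go over past upright, and finish still gripping the rail and holding the frame upright and steady, because it tips over by itself when let go. Leave the other things on the bench where they are.

Things in the scene. Friction and masses are not known exactly. Their poses are not given: they have to be found in the camera images.
- stand_base: Fixed dark steel foot of the sign stand, bolted to the bench, plate 110 (x) x 220 (y) x 8 mm with two ears up to 50 mm. Origin: centre of its underside, on the bench. Its x axis points (roughly away from the robot) the way the frame leans; y runs along the frame's hinge towards the kickstand's side; z up.
- hinge (a point): Middle of the frame's hinge axis, 35 mm above the bench over the foot's origin; the axis runs along the foot's y. The hinge is free: let go, the frame falls to one of its stops. About 2 to 3 N at the rail raises it.
- frame: Tilting sign frame, about 0.8 kg, 204 mm wide (y), 209 mm high: aluminium posts 14 mm square at y = -90 and +90 mm, round top rail, amber panel. Origin on the hinge axis (at point hinge), z up along the posts, y along the hinge. It turns only about y. Starts leaning 0.42 rad (z towards the foot's +x) on a stop; upright = z vertical; another stop 0.35 rad past upright.
- rail_mid (a point): Middle of the frame's top rail (aluminium tube, 18 mm diameter, 204 mm long along y), on its axis, 200 mm from the hinge axis. Fingers can straddle it from above, closing across it; below its axis the frame is open for 48 mm, down to the panel's upper bar (12 mm thick).
- hub (a point): Pivot of the kickstand, on the frame at 100 mm from the hinge axis along the posts and 115 mm along +y, outside the post; the pivot axis is parallel to the frame's hinge.
- leg_tip (a point): Free end of the kickstand, 144 mm from the hub. The kickstand is a steel rod 10 mm in diameter with a 26 mm hub disc and a black rubber foot (18 mm diameter, 22 mm long) at its free end. Folded, it points up and leans 0.25 rad further back than the post; its end is about 20 mm higher than the top rail's axis.
- leg (a joint): Kickstand angle relative to the frame (rad): 0 along the post pointing up, growing as its tip swings towards the robot (the foot's -x) and down; folded it rests on a stop at -0.25, leaning behind the post; 2.6 is fully down on its other stop. Its weight (0.16 kg) throws it over centre: short of vertical it drops back, once past vertical it falls down by itself. About 1 N at the tip moves it.
- knife: Bystander: yellow utility knife, 165 mm long, lying; origin under its middle.
- arrow_cut: Bystander: single amber acrylic arrow, 130 mm long, 5 mm thick, lying.
- arrow_stack: Bystander: stack of five amber acrylic arrows, 25 mm high.
- disc_stack: Bystander: stack of six clear acrylic discs, 90 mm diameter, 48 mm high.
- steel_rule: Bystander: steel rule 300 x 30 x 4 mm, lying along its y.
- glue: Bystander: white glue bottle, 48 mm diameter, 120 mm high, standing.
- tape: Bystander: roll of tape, 100 mm diameter, 24 mm high, lying.

How it is judged:
By the outcome, as a careful person would: the job done as asked, in the order asked, and still so for the second after the job is handed in, while the arm keeps its last pose, push and grip.
It also fails if it takes over 58 s, if anything falls off the work surface, if the arm or the gripper's body presses on something with over 40 N, if the wrist force passes 120 N, or if a joint passes its speed limit or range.

## Working session

There is one attempt and no reset: what is moved stays moved. The work goes in short steps, Python scripts to look and compute and a shell command to move; the robot and the scene stay as the last step left them, time stands still between calls to the robot, and variables do not carry over. Pictures are saved under pics/ and viewed, at most 10 in all, crops included, and the job is handed in when it is done.

```bash
mkdir -p pics; ls
python3 - <<'E'
from plant import ctrl
import cv2,numpy as np
s=ctrl.observe(); print(s)
for n in ("scene","top"):
    im=ctrl.capture(n); cv2.imwrite(f"pics/{n}0.png",im[:,:,::-1]); c=ctrl.get_calibration(n); print(n,c)
E
```

```text
pics
{'clock': 0.0, 'qpos': array([ 1.09397508e+00,  3.20312563e-01,  1.56572128e+00, -1.15230423e-05,
        1.25737617e+00, -1.99866911e-02]), 'dq': array([-0.0005612 , -0.00050838,  0.00071695, -0.00172175,  0.00089535,
        0.00051728]), 'joint_efforts': array([ 1.36025672e-03, -4.15516376e+01, -2.34169936e+01,  1.24112807e-04,
        7.94274209e-03,  1.90466011e-06]), 'eef_pos': array([0.25342445, 0.51563354, 0.24915395]), 'tool_rot': array([[-8.97454861e-01,  4.41105535e-01, -8.24349047e-04],
       [ 4.41106305e-01,  8.97453400e-01, -1.61967454e-03],
       [ 2.53674517e-05, -1.81721035e-03, -9.99998349e-01]]), 'wrist_force': array([ 0.1240409 , -0.29726395, -0.41612642]), 'moment': array([-0.01692725,  0.00429715,  0.02881501]), 'grasp_force': 0.0, 'gripper_width': 0.9976353831859777}
scene {'K': array([[379.77990663,   0.        , 280.07761757],
       [  0.        , 379.77990663, 200.54949366],
       [  0.        ,   0.        ,   1.        ]]), 'xyz': array([1.09892738, 0.34545259, 1.0567337 ]), 'attitude': array([[-0.49058769,  0.6904855 , -0.5315576 ],
       [ 0.87130878,  0.38027979, -0.31017463],
       [-0.01203047, -0.61531866, -0.78818666]])}
top {'K': array([[526.33115454,   0.        , 276.3415256 ],
       [  0.        , 526.33115454, 217.87546934],
       [  0.        ,   0.        ,   1.        ]]), 'xyz': array([ 0.27576333, -0.01744617,  1.75856761]), 'attitude': array([[ 0.00398352, -0.98681346,  0.1618126 ],
       [-0.99997877, -0.00476529, -0.00444353],
       [ 0.00515602, -0.16179146, -0.9868115 ]])}
```

View pics/scene0.png

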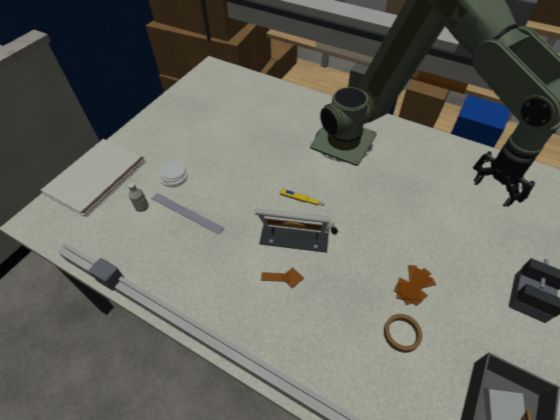

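View pics/top0.png

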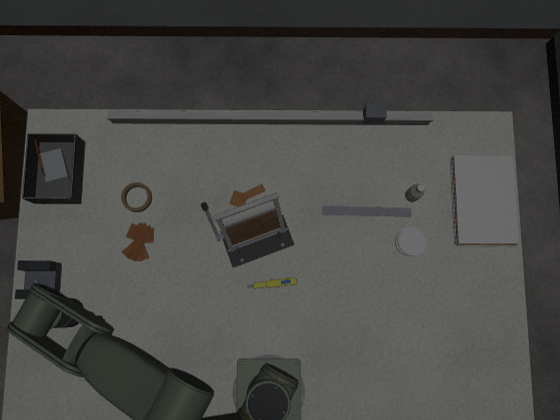

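The top view shows the foot at about (262,243) px and the rail from (218,212) to (278,198). The kickstand tip is at about (205,206), on the left (+y). I'll enlarge both views to measure.

Run:
```python
import cv2,numpy as np
a=cv2.imread("pics/top0.png")[180:275,190:310]; b=cv2.imread("pics/scene0.png")[195:260,245:350]
a=cv2.convertScaleAbs(cv2.resize(a,(480,380),interpolation=cv2.INTER_CUBIC),alpha=1.6)
b=cv2.convertScaleAbs(cv2.resize(b,None,fx=3,fy=3,interpolation=cv2.INTER_CUBIC),alpha=1.6)
o=np.zeros((380,800,3),np.uint8); o[:,:480]=a; o[:195,482:797]=b
cv2.imwrite("pics/crop0.png",o)
```

```text
(no output)
```

View pics/crop0.png

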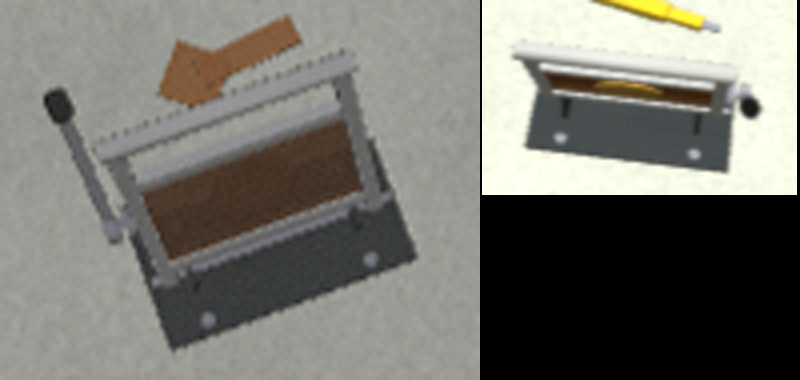

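```bash
cat > h.py <<'E'
from plant import ctrl
import numpy as np
def ray(n,u,v,z,c=None):
    c=c or ctrl.get_calibration(n)
    d=c["attitude"]@np.linalg.solve(c["K"],[u,v,1]); o=c["xyz"]
    return o+d*(z-o[2])/d[2]
def proj(n,p):
    c=ctrl.get_calibration(n); q=c["K"]@(c["attitude"].T@(np.asarray(p)-c["xyz"])); return q[:2]/q[2]
E
python3 - <<'E'
from h import *
t=lambda x,y,z: ray("top",190+x/4,180+y/4,z)
L,R=t(174,350,.008),t(416,258,.008)
rl,rr=t(100,150,.2176),t(353,60,.2176)
print("foot",L,R,np.linalg.norm(L-R)); print("rail",rl,rr,np.linalg.norm(rl-rr))
for a,b in((L,R),(rl,rr)):
    y=(a-b)/np.linalg.norm(a-b); print("yaw",np.arctan2(-y[0],y[1]))
y=(L-R)+(rl-rr); y/=np.linalg.norm(y); x=np.array([y[1],-y[0],0])
o1=(L+R)/2+.055*x; o2=(rl+rr)/2-.2*np.sin(.42)*x
print(o1,o2,x)
s=lambda x,y,z: ray("scene",245+(x-482)/3,195+y/3,z)
print("scene rail",s(515,50,.2176),s(737,74,.2176))
print("scene foot far",s(527,147,.008),s(728,171,.008))
tip=t(60,107,.238); print("tip",tip, s(750,106,.238))
E
```

```text
foot [0.39528871 0.11614367 0.008     ] [ 0.47289681 -0.08472569  0.008     ] 0.21534045787930117
rail [0.52869366 0.15752339 0.2176    ] [ 0.59774064 -0.02981206  0.2176    ] 0.1996548398291722
yaw 0.3686936526065587
yaw 0.35312506536726607
[0.48554373 0.03514601 0.008     ] [0.48692744 0.03503513 0.2176    ] [0.93547215 0.35340041 0.        ]
scene rail [ 0.59859251 -0.02365267  0.2176    ] [0.52506102 0.16499941 0.2176    ]
scene foot far [ 0.5774341  -0.03682001  0.008     ] [0.49994983 0.1640575  0.008     ]
tip [0.55718417 0.1852764  0.238     ] [0.56412465 0.19318997 0.238     ]
```

The views agree. The foot origin is at about (0.486, 0.036) with a yaw of 0.361 rad, and the leg tip is at about (0.567, 0.19, 0.239). I'll move the shut gripper to behind the tip and turn it so its axes line up with the foot's.

```bash
python3 -m creep '[[0,-0.027,-0.005,0.001,3],[0,-0.082,-0.016,0.003,8],[0,-0.141,-0.027,0.005,13],[0,-0.2,-0.038,0.007,19],[0,-0.26,-0.049,0.009,25],[0,-0.318,-0.06,0.011,30],[0,-0.373,-0.071,0.012,35],[0,-0.418,-0.079,0.013,40],[0,-0.455,-0.086,0.014,43.1],[0,-0.455,-0.086,0.014,43.1]]' 30
python3 - <<'E'
from h import *
import cv2
R=np.array([[.9355,-.353],[.353,.9355]]);s=ctrl.observe()
print(R.T@(s["eef_pos"][:2]-[.486,.036]),s["eef_pos"][2],np.degrees(np.arctan2(*s["tool_rot"][[1,0],1])),s["qpos"],s["gripper_width"])
im=[ctrl.capture(n)[y:y+150,x:x+200,::-1] for n,y,x in(("top",150,150),("scene",130,210))]
cv2.imwrite("pics/p1.png",cv2.convertScaleAbs(cv2.resize(np.hstack(im),(800,300),interpolation=cv2.INTER_CUBIC),alpha=1.6))
E
```

```text
clock: 1.35
eef_pos: [0.6256, 0.2361, 0.2347]
tool_rot: [[-0.351, 0.936, -0.001], [0.936, 0.351, -0.001], [-0.0, -0.001, -1.0]]
wrist_force: [-0.3, -0.2, 0.5]
gripper_width: -0.002
grasp_force: 0.0
[0.20123258 0.13795373] 0.23470176050744185 20.53552000000722 [ 3.43905298e-01  4.78336039e-01  1.35200764e+00 -4.04025068e-04
  1.31258059e+00 -1.44039579e-02] -0.0019973186573786226
```

View pics/p1.png

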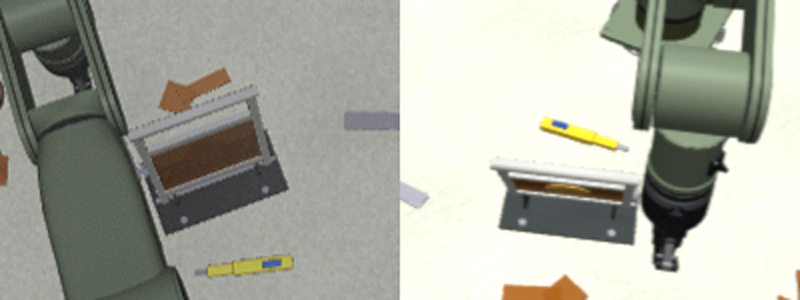

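The foot frame estimate holds and the shut fingers are behind and clear of the leg tip. In the scene crop the fingers are at about (665,250). Now the push towards the robot.

```bash
python3 -m creep '[[0,-0.008,0,0.003,0],[0,-0.016,-0.01,0.005,0],[0,-0.016,-0.03,0.005,0],[0,-0.016,-0.045,0.005,0],[0,-0.016,-0.06,0.005,0],[0,-0.016,-0.075,0.005,0],[0,-0.016,-0.09,0.005,0],[0,-0.016,-0.105,0.005,0],[0,-0.016,-0.12,0.005,0],[0,-0.016,-0.135,0.005,0]]'
python3 - <<'E'
from h import *
import cv2
R=np.array([[.9355,-.353],[.353,.9355]]);s=ctrl.observe()
print(R.T@(s["eef_pos"][:2]-[.486,.036]))
im=[ctrl.capture(n)[y:y+150,x:x+200,::-1] for n,y,x in(("top",150,150),("scene",130,210))]
cv2.imwrite("pics/p2.png",cv2.convertScaleAbs(cv2.resize(np.hstack(im),(800,300),interpolation=cv2.INTER_CUBIC),alpha=1.6))
E
```

```text
clock: 2.7
eef_pos: [0.5161, 0.1801, 0.2483]
tool_rot: [[-0.354, 0.934, 0.045], [0.935, 0.354, 0.016], [-0.001, 0.048, -0.999]]
wrist_force: [9.7, 5.7, 65.7]
gripper_width: 0.0
grasp_force: 35.2
[0.07904563 0.12422227]
```

View pics/p2.png

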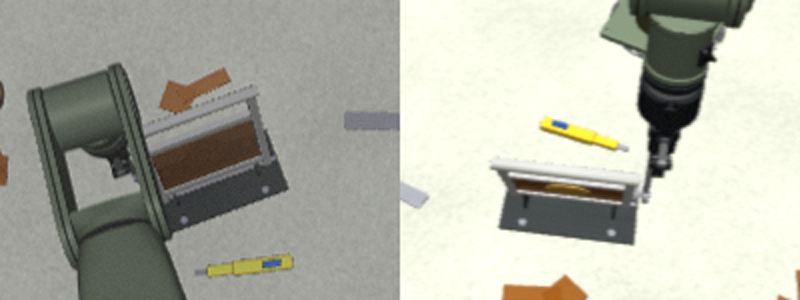

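The push force is mostly vertical (66 N up), so the end of the rod has jammed up into the gripper. I'll raise it straight away, keeping the fingertips behind the rod, and then continue.

```bash
python3 -m creep '[[0,0,0,-0.015,0],[0,0,0,-0.03,0],[0,0,0,-0.03,0],[0,0,-0.005,-0.03,0],[0,0,-0.01,-0.03,0],[0,0,-0.01,-0.03,0],[0,0,-0.01,-0.03,0],[0,0,-0.01,-0.03,0],[0,0,-0.01,-0.03,0],[0,0,-0.01,-0.03,0]]'
python3 - <<'E'
from h import *
import cv2
R=np.array([[.9355,-.353],[.353,.9355]]);s=ctrl.observe()
print(R.T@(s["eef_pos"][:2]-[.486,.036]))
im=[ctrl.capture(n)[y:y+h,x:x+w,::-1] for n,y,x,h,w in(("wrist",0,0,420,560),("scene",145,250,105,140))]
cv2.imwrite("pics/p3.png",cv2.convertScaleAbs(np.hstack([cv2.resize(i,(400,300),interpolation=cv2.INTER_CUBIC) for i in im]),alpha=1.6))
E
```

```text
clock: 4.05
eef_pos: [0.4941, 0.1719, 0.261]
tool_rot: [[-0.354, 0.935, 0.0], [0.935, 0.354, 0.0], [0.0, 0.0, -1.0]]
wrist_force: [0.2, -0.0, -0.4]
gripper_width: 0.002
grasp_force: 0.0
[0.05560261 0.12428833]
```

View pics/p3.png

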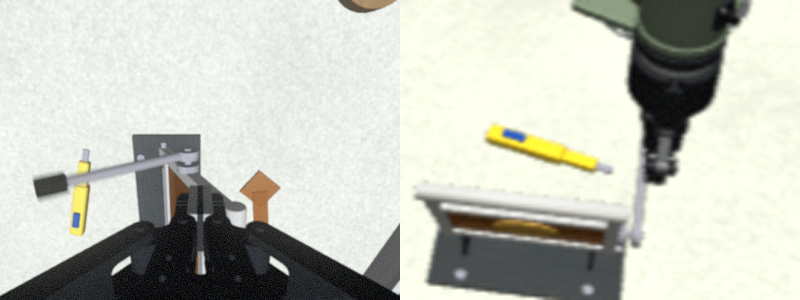

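The wrist view shows the kickstand over on the robot's side, with its black foot at about (50,186) in the crop, or (70,260) in the full image. The force is back to zero. I'll check the leg angle by projection.

Run:
```python
from h import *
X=np.array([.9355,.353,0]);Y=np.array([-.353,.9355,0]);Z=np.array([0,0,1.]);O=np.array([.486,.036,0])
def F(x,y,z):return O+x*X+y*Y+z*Z
for th in (.42,.3,.1,0):
  hx,hz=.1*np.sin(th),.035+.1*np.cos(th)
  for q in (.6,1.,1.8,2.4,2.6):
    a=th-q; print(th,q,[proj(n,F(hx+.133*np.sin(a),.115,hz+.133*np.cos(a))).round() for n in("wrist","scene")])
  print("rail",th,[proj("wrist",F(.2*np.sin(th),y,.035+.2*np.cos(th))).round() for y in(.1,-.1)],"hub",proj("wrist",F(hx,.115,hz)).round())
```

```text
0.42 0.6 [array([192., 311.]), array([336., 192.])]
0.42 1.0 [array([102., 288.]), array([336., 183.])]
0.42 1.8 [array([ 82., 229.]), array([335., 187.])]
0.42 2.4 [array([137., 201.]), array([332., 205.])]
0.42 2.6 [array([159., 195.]), array([331., 212.])]
rail 0.42 [array([327., 294.]), array([316., 536.])] hub [262. 218.]
0.3 0.6 [array([131., 311.]), array([337., 185.])]
0.3 1.0 [array([ 60., 282.]), array([337., 178.])]
0.3 1.8 [array([ 73., 224.]), array([335., 186.])]
0.3 2.4 [array([137., 198.]), array([332., 206.])]
0.3 2.6 [array([160., 193.]), array([331., 213.])]
rail 0.3 [array([287., 302.]), array([285., 550.])] hub [248. 220.]
0.1 0.6 [array([ 39., 303.]), array([337., 174.])]
0.1 1.0 [array([  8., 269.]), array([337., 172.])]
0.1 1.8 [array([ 66., 215.]), array([334., 187.])]
0.1 2.4 [array([140., 194.]), array([331., 208.])]
0.1 2.6 [array([165., 190.]), array([330., 216.])]
rail 0.1 [array([211., 310.]), array([228., 565.])] hub [222. 221.]
0 0.6 [array([  3., 295.]), array([338., 170.])]
0 1.0 [array([ -9., 261.]), array([337., 170.])]
0 1.8 [array([ 66., 210.]), array([334., 187.])]
0 2.4 [array([143., 192.]), array([331., 209.])]
0 2.6 [array([168., 189.]), array([330., 217.])]
rail 0 [array([172., 311.]), array([199., 566.])] hub [209. 222.]
```

The frame is at 0.42 rad and the leg was at about 1.3 rad, still falling. I'll move above the middle of the rail with the gripper open and look again.

```bash
python3 -m creep '[[0,0,0,-0.03,0],[0,0,0,-0.055,0],[1,-0.02,0.005,-0.055,0],[1,-0.05,0.01,-0.055,0],[1,-0.08,0.016,-0.055,0],[1,-0.105,0.022,-0.055,0],[1,-0.124,0.026,-0.055,0],[1,-0.124,0.026,-0.055,0],[1,-0.124,0.026,-0.055,0],[1,-0.124,0.026,-0.055,0]]'
python3 - <<'E'
from h import *
import cv2
R=np.array([[.9355,-.353],[.353,.9355]]);s=ctrl.observe()
print(R.T@(s["eef_pos"][:2]-[.486,.036]))
X=np.array([.9355,.353,0]);Y=np.array([-.353,.9355,0]);Z=np.array([0,0,1.]);O=np.array([.486,.036,0])
def F(x,y,z):return O+x*X+y*Y+z*Z
for th in(.42,):
  for q in (1.3,2.,2.4,2.6): a=th-q; print(q,[proj(n,F(.1*np.sin(th)+.133*np.sin(a),.115,.035+.1*np.cos(th)+.133*np.cos(a))).round() for n in("wrist","scene")])
  print([proj("wrist",F(.2*np.sin(th),y,.035+.2*np.cos(th))).round() for y in(.102,0,-.102)])
im=[ctrl.capture(n)[y:y+h,x:x+w,::-1] for n,y,x,h,w in(("wrist",0,0,420,560),("scene",145,250,105,140))]
cv2.imwrite("pics/p4.png",cv2.convertScaleAbs(np.hstack([cv2.resize(i,(400,300),interpolation=cv2.INTER_CUBIC) for i in im]),alpha=1.6))
E
```

```text
clock: 5.4
eef_pos: [0.5619, 0.0658, 0.3161]
tool_rot: [[-0.355, 0.935, -0.0], [0.935, 0.355, 0.0], [0.0, 0.0, -1.0]]
wrist_force: [0.0, -1.6, 0.1]
gripper_width: 0.999
grasp_force: 0.0
[0.08150742 0.00111023]
1.3 [array([48., 42.]), array([336., 182.])]
2.0 [array([78., 61.]), array([334., 192.])]
2.4 [array([118.,  68.]), array([332., 205.])]
2.6 [array([140.,  70.]), array([331., 212.])]
[array([281.,  64.]), array([281., 223.]), array([280., 347.])]
```

View pics/p4.png

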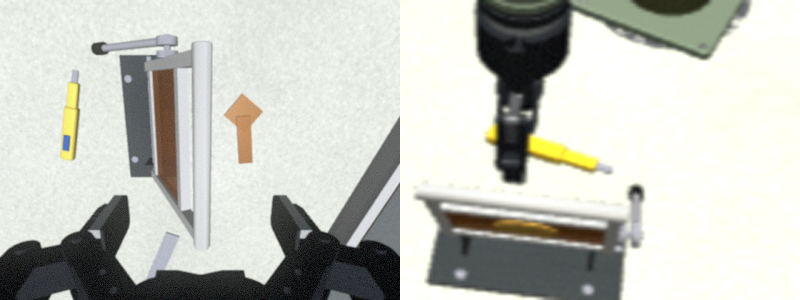

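The leg foot is at about (139,67) in the full image, which matches 2.6 rad, so the kickstand is fully down. The rail is centred between the pads. Descend and grip.

```bash
python3 -m creep '[[1,0,0,0.03,0],[1,0,0,0.06,0],[1,0,0,0.08,0],[1,0,0,0.092,0],[1,0,0,0.098,0],[0,0,0,0.098,0],[0,0,0,0.098,0],[0,0,0,0.098,0],[0,0,0,0.098,0],[0,0,0,0.098,0]]' 40
```

```text
clock: 6.75
eef_pos: [0.5629, 0.0653, 0.2186]
tool_rot: [[-0.354, 0.935, 0.002], [0.935, 0.354, 0.0], [-0.0, 0.002, -1.0]]
wrist_force: [0.6, 0.7, 0.9]
gripper_width: 0.196
grasp_force: 39.1
```

Rail gripped (39 N, width consistent with 18 mm). Now I'll raise it along the arc of 200 mm radius, stopping a hair short of upright.

```bash
python3 -m creep '[[0,0,-0.005,-0.002,0],[0,0,-0.015,-0.006,0],[0,0,-0.0265,-0.0095,0],[0,0,-0.038,-0.0125,0],[0,0,-0.049,-0.0146,0],[0,0,-0.06,-0.0162,0],[0,0,-0.069,-0.017,0],[0,0,-0.075,-0.0173,0],[0,0,-0.079,-0.0174,0],[0,0,-0.079,-0.0174,0]]' 40
python3 - <<'E'
from h import *
import cv2
s=ctrl.observe();R=np.array([[.9355,-.353],[.353,.9355]]);print(R.T@(s["eef_pos"][:2]-[.486,.036]),R.T@(s["eef_pos"][:2]-[.5629,.0653]),s["eef_pos"][2])
im=[ctrl.capture(n)[y:y+h,x:x+w,::-1] for n,y,x,h,w in(("wrist",0,0,420,560),("scene",145,250,105,140))]
cv2.imwrite("pics/p5.png",cv2.convertScaleAbs(np.hstack([cv2.resize(i,(400,300),interpolation=cv2.INTER_CUBIC) for i in im]),alpha=1.6))
E
```

```text
clock: 8.0
eef_pos: [0.488, 0.0366, 0.2366]
tool_rot: [[-0.354, 0.935, 0.002], [0.935, 0.354, -0.0], [-0.001, 0.002, -1.0]]
wrist_force: [2.0, -0.5, 6.8]
gripper_width: 0.191
grasp_force: 42.5
[ 2.06220749e-03 -8.93736699e-05] [-0.08022064 -0.00035382] 0.23664658517382633
```

View pics/p5.png

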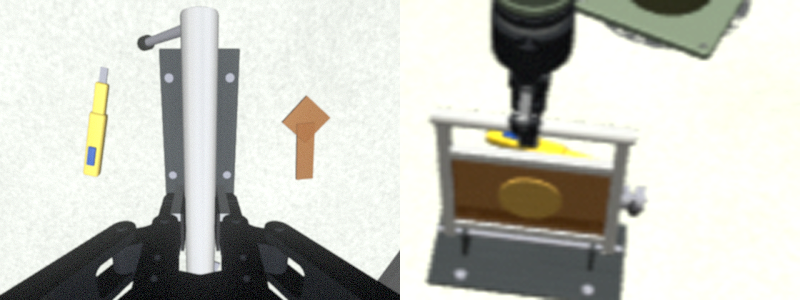

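The frame is upright: the rail column (199 px) sits over the centre of the foot plate (199.5 px), about 0.007 rad short. The leg is still down and the knife and arrow are where they were. I'll hold to check it's steady, verify the leg angle, and hand in if good.

```bash
python3 -m creep '[[0,0,0,0,0],[0,0,0,0,0],[0,0,0,0,0],[0,0,0,0,0],[0,0,0,0,0],[0,0,0,0,0],[0,0,0,0,0],[0,0,0,0,0],[0,0,0,0,0],[0,0,0,0,0]]' 40
python3 - <<'E'
from h import *
X=np.array([.9355,.353,0]);Y=np.array([-.353,.9355,0]);Z=np.array([0,0,1.]);O=np.array([.486,.036,0])
for q in(2.2,2.4,2.6): print(q,(proj("wrist",O+X*.133*np.sin(-q)+Y*.115+Z*(.135+.133*np.cos(q)))/1.4).round())
s=ctrl.observe();print(s["eef_pos"],abs(s["dq"]).max())
E
```

```text
clock: 9.35
eef_pos: [0.4882, 0.0368, 0.2366]
tool_rot: [[-0.354, 0.935, 0.002], [0.935, 0.354, -0.0], [-0.001, 0.002, -1.0]]
wrist_force: [2.2, 0.4, 7.2]
gripper_width: 0.195
grasp_force: 42.5
2.2 [105.  41.]
2.4 [125.  43.]
2.6 [145.  45.]
[0.48818675 0.03675196 0.23664644] 0.0017520064402838757
```

The leg foot was seen at (147,42), against (145,45) predicted for 2.6 rad, and the arm is still. Handing in.

```bash
python3 -c "
from plant import ctrl
print(ctrl.hand_in())"
```

```text
the job is handed in; nothing more can be done
None
```

I handed the job in with the kickstand fully down and the frame held upright and steady by the rail (about 0.007 rad short of vertical), but the rod end jammed against the gripper while I was flipping the kickstand: the wrist read about 66 N, so the 40 N limit on the arm or gripper body may have been passed.

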